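Snap the food box lid shut all round

TASK

The lid is lying on the clear food box, but its blue rim has not clicked in yet: press down the rim section on each of the four sides until every one is fully down and clicked shut. Only press with the fingertips: the box must stay standing where it is, neither gripped and lifted nor shoved along, and the things around it must be left alone. Finish with the hand clear.

Things in the scene. Friction and masses are not known exactly. Their poses are not given: they have to be found in the camera images.
- serving_board: Fixed pale wooden serving board over the counter, 335 x 1120 mm, on which everything stands; its top is 6 mm above the counter (z = 0.006). Origin: centre of its underside, 20 mm below its top.
- food_box: Clear box of doughnuts, 0.75 to 1 kg, loose on the wooden board, 150 mm along its x, 220 mm along y. Origin: centre of the underside; z up; x points away from the robot at yaw 0 (yaw within 0.5 rad). Lid already on: clear middle panel and 4 blue round corners, fixed, tops 58 mm above the underside; between the corners 4 separate blue rim sections, one a side, tops at 65 to 67 mm, 60 mm when shut.
- rim_front_top (a point): Centre of the top face of the blue rim section on the long side nearest the robot (-x of the box); the spot to press, marked by three small white ribs. The section is a bar 172 mm long along that side and 22 mm wide; point z is up and the point moves down with the section.
- rim_back_top (a point): Centre of the top face of the blue rim section on the long side away from the robot (+x of the box); the spot to press, marked by three small white ribs. The section is a bar 172 mm long along that side and 22 mm wide; point z is up and the point moves down with the section.
- rim_left_top (a point): Centre of the top face of the blue rim section on the short side at the box's +y; the spot to press, marked by three small white ribs. The section is a bar 102 mm long along that side and 22 mm wide; point z is up and the point moves down with the section.
- rim_right_top (a point): Centre of the top face of the blue rim section on the short side at the box's -y; the spot to press, marked by three small white ribs. The section is a bar 102 mm long along that side and 22 mm wide; point z is up and the point moves down with the section.
- rim_front (a joint): How far the front rim section is pressed down: 0 = fully up, 0.007 m = clicked shut; at the start somewhere from 0 to 0.002. It moves straight down on stiff snap lips that resist with about 6 N all the way, then meets a hard stop where it is shut. It stays wherever it is left, so a half-pressed section stays half open.
- rim_back (a joint): How far the back rim section is pressed down: 0 = fully up, 0.007 m = clicked shut; at the start somewhere from 0 to 0.002. It moves straight down on stiff snap lips that resist with about 6 N all the way, then meets a hard stop where it is shut. It stays wherever it is left, so a half-pressed section stays half open.
- rim_left (a joint): How far the left rim section is pressed down: 0 = fully up, 0.007 m = clicked shut; at the start somewhere from 0 to 0.002. It moves straight down on stiff snap lips that resist with about 6 N all the way, then meets a hard stop where it is shut. It stays wherever it is left, so a half-pressed section stays half open.
- rim_right (a joint): How far the right rim section is pressed down: 0 = fully up, 0.007 m = clicked shut; at the start somewhere from 0 to 0.002. It moves straight down on stiff snap lips that resist with about 6 N all the way, then meets a hard stop where it is shut. It stays wherever it is left, so a half-pressed section stays half open.
- tub: Sealed food cup with a light blue lid foil, 72 mm wide, 72 mm tall; stands close beside the short +y side of the food box. A bystander. Origin: centre of its underside.
- shaker: Pepper shaker, 44 mm wide, 90 mm tall; stands close beside the short -y side of the food box. A bystander. Origin: centre of its underside.
- can: Orange drink can, 66 mm wide, 115 mm tall, standing well to the left. A bystander. Origin: centre of its underside.
- snack_bar: Flat snack bar in a teal wrapper, 80 x 203 x 11 mm, lying to the right. A bystander. Origin: centre of its underside.
- spoon: Metal spoon, 170 x 37 x 9 mm, lying to the right. A bystander. Origin: centre of its underside.
- apple: Red apple, 77 mm wide, 73 mm tall, on the far left. A bystander. Origin: centre of its underside.

How it is judged (in metres and radians):
At the end, for the whole second after the job is handed in: All four rim sections are shut (each pressed down more than 5.5 of its 7 mm); the food box stands level on the board within 30 mm of where it started and is at rest (value of joint each of rim_front, rim_back, rim_left, rim_right above 0.0055 m and height (world z) of food_box below 0.012 m and angle between food_box's own z axis and vertical below 0.05 rad and distance of food_box from where it was at the start of the episode below 0.03 m and linear speed of food_box below 0.02 m/s); the robot touches nothing.
It fails at once if the food box is lifted or tipped (underside more than 12 mm up, or tilt over 0.12 rad) (height (world z) of food_box above 0.018 m or angle between food_box's own z axis and vertical above 0.12 rad).
It fails at once if the food box is shoved more than 40 mm (distance of food_box from where it was at the start of the episode above 0.04 m).
It fails at once if a bystander is moved more than 30 mm (distance of any of tub, shaker, can, snack_bar, spoon, apple from where it was at the start of the episode above 0.03 m).
It also fails if it takes over 51 s, if anything falls off the work surface, if the arm or the gripper's body presses on something with over 40 N, if the wrist force passes 120 N, or if a joint passes its speed limit or range.

ROBOT

A 6-joint arm with a two-finger parallel gripper is mounted at the origin on a cart in front of the work surface, level with it; the furniture and walls round the work are solid. World frame = base frame: x ahead of the robot, y to its left, z up, the work surface at z = 0. Lengths are in mm, angles in rad, forces in N, time in s.
With the tool pointing down it reaches from about 350 to 975 mm from the base axis. Payload 7.1 kg.
Tool frame: the origin (TCP) lies at the very end of the fingers, on their centre line; the grasp point (between the pads) lies 19 mm behind it; z points along the fingers, y is the line along which they close (so a half turn about z gives the same grasp; the last joint's range is limited). The gripper opens to 88 mm and grips with 3 to 60 N. Pads are 20 mm wide; open, the fingers measure 115 mm over their backs; the gripper's body (75 mm by 178 mm) begins 61 mm behind the grasp point.
Start: joints at [-1.141, 0.423, 1.63, -0, 1.089, -0.019], TCP at [271.192, -563.08, 222.675] pointing down, gripper open.
Joint ranges: [-3, 3], [-0.9, 2.11], [0.09, 2.58], [-1.31, 4.45], [0.11, 2.69], [-2.54, 2.54]. Speed limits (rad/s): [2.39, 2.39, 3.01, 3.14, 3.14, 3.14].

INTERFACE

Orientations are given as a rotation vector (axis times angle).
In Python, from workcell import sensors, imaging, close_job gives the robot as it stands. The module is installed in compiled form; this text tells all that it offers.
- The arm moves only by the tool servo_tool, never from a script. Its argument "steps" is a list of rows, each a list of 3 entries, a list of its own where there are three numbers: the shift along the world's x, y, z in m, then the turn, a rotation vector about the world's x, y, z in degrees, then the opening, from -1 (shut) to 1 (fully open). A call has exactly 8 rows; each row shifts and turns the commanded pose from where the row before left it; what a row does not reach is not made up. A row lasts 1/12 s, in which the tool goes at most 41.7 mm and 7.16 degrees, less where a joint would pass 70% of its speed; a pose out of reach is approached as far as the arm can. A call is refused whole if a number of a shift passes 0.0417 or a number of a turn 7.16, either way. A call with a gripper value outside its range is refused whole. The fingers move at their own pace and stop on an object; the grip force is fixed at half the most. Time passes only in rows, so rows that do not move let the fingers close, or fill a call up. It gives the time, the measured TCP pose, the force, the opening and the grip force at its end, in the units of the state.
- sensors.get_obs(): the state, without advancing time (a new reading comes with each control period).
- imaging.get_image(name): name is "scene" or "top"; returns a dict with "color" (384x512x3 uint8, blue, green, red), "range_z" (384x512 float32, mm along the optical axis (not along the pixel's ray), 0 where there is no reading), "vertical_fov" (degrees; the focal length in pixels is half the picture's height over the tangent of half this angle, whatever the lens; pixels are square), "cx", "cy" (the principal point, pixels), "k1" (the pictures are not rectified: a ray, as slopes to the right and down, at radius r is drawn at 1 + k1 r^2 times it, then the intrinsics apply), "rvec" (rotation vector, rad) and "tvec" (3), from world to camera coordinates, as OpenCV has them. Camera axes: x right, y down, z forward; pixel columns grow to the right and rows downward; lengths in mm; the calibration is good to about 2 mm. A picture is of the moment at which its call begins.
- close_job(): hands the job in; it is judged then, once.
The state is a dict: "t": time; "qpos": joint angles; "qvel": joint speeds; "joint_torque": joint torques, N m; "ee_pos": TCP position; "orientation": TCP orientation; "ft_force": force on the tool from outside, world axes, zero at the start; "moment": the same for the moment, N m; "width": finger opening in mm; "grasp_force": force on a finger pad.
Only numpy, scipy, OpenCV 4.12 (cv2) and the standard library are available. Lean on these libraries where they do the work, as an engineer would, in place of code of your own. Each camera call takes 0.05 s, during which the arm holds its last target. There are 200 camera calls.

## Working session

There is one attempt and no reset: what is moved stays moved. The work goes in short steps, Python scripts to look and compute and a tool call to move; the robot and the scene stay as the last step left them, time stands still between calls to the robot, and variables do not carry over. Pictures are saved under pics/ and viewed, at most 10 in all, crops included, and the job is handed in when it is done.

Besides the shell and the picture viewer there is one more tool, called after ">>>" as name(argument=value, ...) on one line, values as JSON. servo_tool: Moves the arm, as the interface text tells. Its arguments: {"type":"object","properties":{"steps":{"type":"array"}},"required":["steps"]}

```bash
mkdir -p pics; cat > h.py <<'E'
import numpy as np,cv2
from workcell import sensors,imaging,close_job
def grab(n):
    d=imaging.get_image(n); return d
def cloud(d):
    h,w=d["range_z"].shape; f=h/2/np.tan(np.radians(d["vertical_fov"])/2)
    v,u=np.mgrid[:h,:w]; xd=(u-d["cx"])/f; yd=(v-d["cy"])/f
    x,y=xd.copy(),yd.copy()
    for _ in range(15):
        s=1+d["k1"]*(x*x+y*y); x=xd/s;y=yd/s
    z=d["range_z"].astype(float); R=cv2.Rodrigues(np.array(d["rvec"],float))[0]
    P=np.stack([x*z,y*z,z],-1)-np.array(d["tvec"],float).ravel()
    P=P@R; P[z==0]=np.nan; return P
E
python3 - <<'E'
from h import *
import pickle
for n in("scene","top"):
    d=grab(n); cv2.imwrite(f"pics/{n}0.png",d["color"]); pickle.dump(d,open(n+".pkl","wb"))
    print({k:v for k,v in d.items() if k not in("color","range_z")})
o=sensors.get_obs(); print(o)
E
```

```text
{'vertical_fov': 44.00355970739635, 'cx': 249.47210905942748, 'cy': 194.85581606805653, 'k1': -0.15129964098273982, 'rvec': array([ 1.971397  , -1.09384056,  0.53382855]), 'tvec': array([-247.01587667,  303.83235567, 1225.29333381])}
{'vertical_fov': 44.12709846296346, 'cx': 253.85059382413047, 'cy': 198.29840655388662, 'k1': -0.018211448136842227, 'rvec': array([ 1.5743682 , -2.12596161,  0.71155779]), 'tvec': array([ 176.88071803,  394.37171151, 1582.88793956])}
{'t': 0.1, 'qpos': array([-1.14099932e+00,  4.23745215e-01,  1.63060850e+00,  2.05822371e-05,
        1.08857090e+00, -1.90127060e-02]), 'qvel': array([-0.00124337, -0.00254454, -0.00243228, -0.00042921,  0.00100383,
        0.00014387]), 'joint_torque': array([-4.59641578e-04, -5.45617568e+01, -2.74319065e+01,  6.45514810e-02,
        1.89143844e-02, -4.61172374e-05]), 'ee_pos': array([ 270.99918896, -562.64454144,  221.99340641]), 'orientation': array([-3.06155103e+00, -6.98780987e-01,  3.98516325e-04]), 'ft_force': array([ 0.46785234, -0.48904996,  0.29310399]), 'moment': array([ 0.0371405 ,  0.00973081, -0.0188015 ]), 'grasp_force': 0.0, 'width': 87.6381150695591}
```

View pics/top0.png

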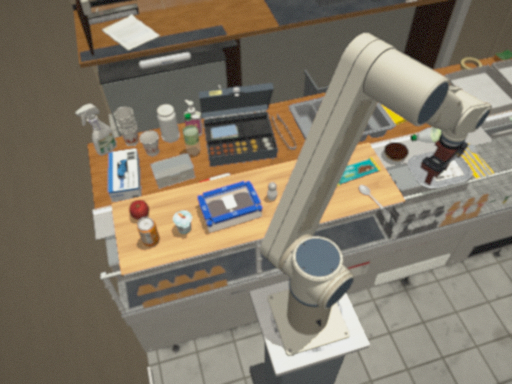

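View pics/scene0.png

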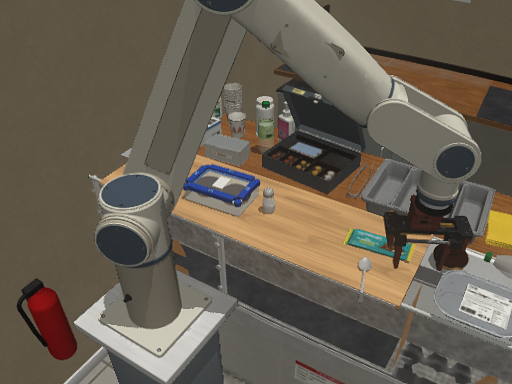

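The top view shows the blue-rimmed box at about (230,204), the tub at (182,222) and the shaker at (272,190). The scene view shows the box at about (222,187) and the shaker at (268,200).

```bash
python3 - <<'E'
from h import *
import pickle
for n,roi in(("top",(170,240,185,275)),("scene",(155,220,170,270))):
    d=pickle.load(open(n+".pkl","rb")); P=cloud(d); 
    a,b,c,e=roi; P=P[a:b,c:e]; C=d["color"][a:b,c:e].astype(int)
    m=(C[...,0]>C[...,2]+60)&(C[...,0]>C[...,1]+40)&np.isfinite(P[...,0])&(P[...,2]>55)&(P[...,2]<90)
    Q=P[m]; print(n,m.sum(),Q.min(0),Q.max(0),np.median(Q,0))
    r=cv2.minAreaRect(Q[:,:2].astype(np.float32)); print(r, cv2.boxPoints(r).round(1).tolist())
    B=cv2.boxPoints(r); ctr=np.array(r[0])
    # axes
    ed=B[1]-B[0]; ed2=B[2]-B[1]; L=ed if np.linalg.norm(ed)>np.linalg.norm(ed2) else ed2
    L=L/np.linalg.norm(L); L=L*np.sign(L[1]); X=np.array([L[1],-L[0]]); print("yaw",np.arctan2(X[1],X[0]))
    q=np.c_[(Q[:,:2]-ctr)@X,(Q[:,:2]-ctr)@L,Q[:,2]]
    for nm,mm in(("front",(q[:,0]<-55)&(abs(q[:,1])<70)),("back",(q[:,0]>55)&(abs(q[:,1])<70)),("left",(q[:,1]>88)&(abs(q[:,0])<40)),("right",(q[:,1]<-88)&(abs(q[:,0])<40))):
        print(nm,mm.sum(),np.percentile(q[mm,2],[10,50,90]).round(1) if mm.sum() else '')
    # other tall things nearby + board
    m2=np.isfinite(P[...,0]); A=P[m2]
    for nm,cc in(("+y",1),("-y",-1)):
        qq=np.c_[(A[:,:2]-ctr)@X,(A[:,:2]-ctr)@L,A[:,2]]
        s=qq[(qq[:,1]*cc>116)&(qq[:,1]*cc<220)&(abs(qq[:,0])<110)&(qq[:,2]>25)]
        if len(s): print(nm,len(s),s.min(0).round(),s.max(0).round(),np.median(s,0).round())
    z=A[:,2]; print("board z",np.median(z[abs(z-6)<8]))
    big=cv2.resize(d["color"][a:b,c:e],None,fx=7 if n=="top" else 7,fy=7,interpolation=2); cv2.imwrite(f"pics/{n}_crop.png",big)
E
```

```text
top 814 [413.75647163  23.71010363  55.25471437] [574.04314192 245.02083621  87.02561602] [475.64904342 141.14146868  70.96748436]
((492.7230529785156, 134.63157653808594), (153.0318603515625, 217.86477661132812), 4.007434844970703) [[408.79998779296875, 238.0], [424.0, 20.600000381469727], [576.7000122070312, 31.299999237060547], [561.4000244140625, 248.60000610351562]]
yaw 0.06994304
front 174 [66.5 72.4 76.6]
back 153 [64.9 70.8 75.4]
left 91 [68.2 72.7 77. ]
right 80 [67.2 71.4 76.1]
+y 110 [-58. 154.  26.] [ 17. 190.  83.] [-29. 171.  75.]
-y 122 [ -21. -187.   25.] [  17. -154.  101.] [  -8. -167.   68.]
board z 6.084582977634339
scene 744 [416.616592    20.04443702  59.40774937] [574.75180845 245.78124618  81.32919541] [482.67350204 125.79854945  74.53291438]
((493.5789794921875, 132.29098510742188), (150.0727081298828, 221.8645477294922), 3.6180968284606934) [[411.70001220703125, 238.3000030517578], [425.70001220703125, 16.799999237060547], [575.5, 26.299999237060547], [561.5, 247.6999969482422]]
yaw 0.06314765
front 154 [72.5 76.1 78.6]
back 136 [68.6 74.  77.1]
left 82 [72.1 75.2 77.3]
right 99 [72.2 75.2 78.1]
-y 162 [ -18. -187.   25.] [  14. -155.  101.] [ -10. -174.   65.]
board z 9.315364526426485
```

View pics/top_crop.png

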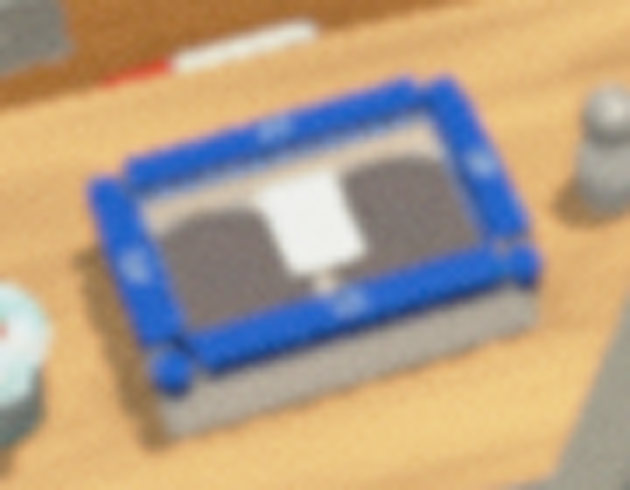

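The white ribs appear at crop (275,128) back, (482,163) right, (137,265) left and (347,302) front, which agrees with the depth fit. The box centre is about (493,133.5) with yaw 0.066. The press points are front (429,129), back (557,138), left (486.5,232) and right (499.5,34.5), with rim tops at z of about 72.

>>> servo_tool(steps=[[[0.0142, 0.0372, 0], [0, 0, 0], -1], [[0.0142, 0.0372, 0], [0, 0, 0], -1], [[0.0142, 0.0372, 0], [0, 0, 0], -1], [[0.0142, 0.0372, 0], [0, 0, 0], -1], [[0.0142, 0.0372, 0], [0, 0, 0], -1], [[0.0142, 0.0372, 0], [0, 0, 0], -1], [[0.0142, 0.0372, 0], [0, 0, 0], -1], [[0.0142, 0.0372, 0], [0, 0, 0], -1]])

```text
t: 0.77
ee_pos: [384.8, -263.6, 222.5]
orientation: [-3.063, -0.698, 0.0]
ft_force: [0.5, -0.7, -0.2]
width: 37.7
grasp_force: 0.0
```

>>> servo_tool(steps=[[[0.0142, 0.0372, 0], [0, 0, 0], -1], [[0.0142, 0.0372, 0], [0, 0, 0], -1], [[0.0142, 0.0372, 0], [0, 0, 0], -1], [[0.0142, 0.0372, 0], [0, 0, 0], -1], [[0.0142, 0.0372, 0], [0, 0, 0], -1], [[0.0142, 0.0372, 0], [0, 0, 0], -1], [[0.0142, 0.0372, 0], [0, 0, 0], -1], [[0, 0, 0], [0, 0, 0], -1]])

```text
t: 1.43
ee_pos: [486.1, 0.2, 222.8]
orientation: [-3.06, -0.706, -0.003]
ft_force: [-0.2, -0.0, 0.3]
width: 0.5
grasp_force: 0.0
```

>>> servo_tool(steps=[[[0.007, 0.017, 0], [0, 0, 0], -1], [[0.006, 0.017, -0.013], [0, 0, 0], -1], [[0, 0, -0.03], [0, 0, 0], -1], [[0, 0, -0.03], [0, 0, 0], -1], [[0, 0, -0.03], [0, 0, 0], -1], [[0, 0, -0.02], [0, 0, 0], -1], [[0, 0, -0.007], [0, 0, 0], -1], [[0, 0, 0], [0, 0, 0], -1]])

```text
t: 2.1
ee_pos: [495.7, 28.5, 91.0]
orientation: [-3.062, -0.699, 0.006]
ft_force: [0.0, 0.0, -0.0]
width: -0.1
grasp_force: 0.0
```

>>> servo_tool(steps=[[[0, 0, -0.007], [0, 0, 0], -1], [[0, 0, -0.003], [0, 0, 0], -1], [[0, 0, -0.002], [0, 0, 0], -1], [[0, 0, -0.002], [0, 0, 0], -1], [[0, 0, -0.001], [0, 0, 0], -1], [[0, 0, -0.001], [0, 0, 0], -1], [[0, 0, 0], [0, 0, 0], -1], [[0, 0, 0], [0, 0, 0], -1]])

```text
t: 2.77
ee_pos: [497.3, 28.9, 76.8]
orientation: [3.063, 0.699, 0.0]
ft_force: [0.1, 1.5, 0.4]
width: 0.4
grasp_force: 0.0
```

>>> servo_tool(steps=[[[0.002, 0.0055, 0], [0, 0, 0], -1], [[0, 0, -0.002], [0, 0, 0], -1], [[0, 0, -0.001], [0, 0, 0], -1], [[0, 0, -0.001], [0, 0, 0], -1], [[0, 0, -0.001], [0, 0, 0], -1], [[0, 0, -0.001], [0, 0, 0], -1], [[0, 0, 0], [0, 0, 0], -1], [[0, 0, 0], [0, 0, 0], -1]])

```text
t: 3.43
ee_pos: [499.1, 34.5, 70.7]
orientation: [-3.063, -0.699, 0.0]
ft_force: [-1.8, 1.7, 2.3]
width: 0.3
grasp_force: 1.3
```

>>> servo_tool(steps=[[[0, 0, -0.001], [0, 0, 0], -1], [[0, 0, -0.001], [0, 0, 0], -1], [[0, 0, 0], [0, 0, 0], -1], [[0, 0, 0], [0, 0, 0], -1], [[0, 0, 0], [0, 0, 0], -1], [[0, 0, 0], [0, 0, 0], -1], [[0, 0, 0], [0, 0, 0], -1], [[0, 0, 0], [0, 0, 0], -1]])

```text
t: 4.1
ee_pos: [499.2, 34.5, 68.7]
orientation: [-3.063, -0.699, 0.0]
ft_force: [-1.4, 2.5, 6.1]
width: 0.5
grasp_force: 2.5
```

>>> servo_tool(steps=[[[0, 0, -0.001], [0, 0, 0], -1], [[0, 0, -0.001], [0, 0, 0], -1], [[0, 0, 0], [0, 0, 0], -1], [[0, 0, 0], [0, 0, 0], -1], [[0, 0, 0], [0, 0, 0], -1], [[0, 0, 0], [0, 0, 0], -1], [[0, 0, 0], [0, 0, 0], -1], [[0, 0, 0], [0, 0, 0], -1]])

```text
t: 4.77
ee_pos: [499.2, 34.4, 66.6]
orientation: [3.063, 0.699, -0.0]
ft_force: [-1.2, 2.5, 3.1]
width: 0.6
grasp_force: 1.6
```

>>> servo_tool(steps=[[[0, 0, -0.001], [0, 0, 0], -1], [[0, 0, 0], [0, 0, 0], -1], [[0, 0, 0], [0, 0, 0], -1], [[0, 0, 0], [0, 0, 0], -1], [[0, 0, 0], [0, 0, 0], -1], [[0, 0, 0], [0, 0, 0], -1], [[0, 0, 0], [0, 0, 0], -1], [[0, 0, 0], [0, 0, 0], -1]])

```text
t: 5.43
ee_pos: [499.2, 34.4, 66.2]
orientation: [3.063, 0.699, 0.0]
ft_force: [-3.1, 2.3, 11.2]
width: 0.7
grasp_force: 5.7
```

>>> servo_tool(steps=[[[0, 0, -0.001], [0, 0, 0], -1], [[0, 0, 0], [0, 0, 0], -1], [[0, 0, 0], [0, 0, 0], -1], [[0, 0, 0], [0, 0, 0], -1], [[0, 0, 0], [0, 0, 0], -1], [[0, 0, 0], [0, 0, 0], -1], [[0, 0, 0], [0, 0, 0], -1], [[0, 0, 0], [0, 0, 0], -1]])

```text
t: 6.1
ee_pos: [499.3, 34.4, 66.1]
orientation: [3.063, 0.699, 0.0]
ft_force: [-7.2, 1.4, 22.6]
width: 0.3
grasp_force: 11.4
```

>>> servo_tool(steps=[[[0, 0, 0.015], [0, 0, 0], -1], [[0, 0, 0.015], [0, 0, 0], -1], [[-0.002, 0.033, 0], [0, 0, 0], -1], [[-0.002, 0.033, 0], [0, 0, 0], -1], [[-0.002, 0.033, 0], [0, 0, 0], -1], [[-0.002, 0.033, 0], [0, 0, 0], -1], [[-0.002, 0.033, 0], [0, 0, 0], -1], [[-0.002, 0.033, 0], [0, 0, 0], -1]])

```text
t: 6.77
ee_pos: [487.1, 233.6, 94.5]
orientation: [3.062, 0.699, 0.001]
ft_force: [1.3, -0.4, 0.5]
width: 0.4
grasp_force: 0.0
```

>>> servo_tool(steps=[[[0, 0, -0.005], [0, 0, 0], -1], [[0, 0, -0.005], [0, 0, 0], -1], [[0, 0, -0.005], [0, 0, 0], -1], [[0, 0, 0], [0, 0, 0], -1], [[0, 0, 0], [0, 0, 0], -1], [[0, 0, 0], [0, 0, 0], -1], [[0, 0, 0], [0, 0, 0], -1], [[0, 0, 0], [0, 0, 0], -1]])

```text
t: 7.43
ee_pos: [487.5, 231.9, 79.9]
orientation: [-3.063, -0.698, -0.001]
ft_force: [-0.6, 0.3, -0.0]
width: 0.3
grasp_force: 0.0
```

Now down 13 mm, gently, then 2 mm more against the stop.

>>> servo_tool(steps=[[[0, 0, -0.004], [0, 0, 0], -1], [[0, 0, -0.002], [0, 0, 0], -1], [[0, 0, -0.001], [0, 0, 0], -1], [[0, 0, -0.001], [0, 0, 0], -1], [[0, 0, -0.001], [0, 0, 0], -1], [[0, 0, -0.001], [0, 0, 0], -1], [[0, 0, -0.001], [0, 0, 0], -1], [[0, 0, 0], [0, 0, 0], -1]])

```text
t: 8.1
ee_pos: [487.0, 232.3, 68.8]
orientation: [3.063, 0.699, -0.001]
ft_force: [-1.4, -1.3, 4.0]
width: 0.3
grasp_force: 1.7
```

>>> servo_tool(steps=[[[0, 0, -0.001], [0, 0, 0], -1], [[0, 0, -0.001], [0, 0, 0], -1], [[0, 0, -0.0005], [0, 0, 0], -1], [[0, 0, -0.0005], [0, 0, 0], -1], [[0, 0, 0], [0, 0, 0], -1], [[0, 0, 0], [0, 0, 0], -1], [[0, 0, 0], [0, 0, 0], -1], [[0, 0, 0], [0, 0, 0], -1]])

```text
t: 8.77
ee_pos: [487.1, 232.3, 66.3]
orientation: [3.063, 0.699, -0.0]
ft_force: [-2.6, -1.8, 9.7]
width: 0.4
grasp_force: 4.9
```

>>> servo_tool(steps=[[[0, 0, -0.0005], [0, 0, 0], -1], [[0, 0, 0], [0, 0, 0], -1], [[0, 0, -0.0005], [0, 0, 0], -1], [[0, 0, 0], [0, 0, 0], -1], [[0, 0, -0.0005], [0, 0, 0], -1], [[0, 0, 0], [0, 0, 0], -1], [[0, 0, 0], [0, 0, 0], -1], [[0, 0, 0], [0, 0, 0], -1]])

```text
t: 9.43
ee_pos: [487.1, 232.4, 66.1]
orientation: [3.063, 0.699, 0.0]
ft_force: [-6.6, -3.8, 23.8]
width: 0.5
grasp_force: 12.4
```

>>> servo_tool(steps=[[[0, 0, 0.01], [0, 0, 0], -1], [[0, 0, 0.015], [0, 0, 0], -1], [[0.014, -0.0188, 0], [0, 0, 0], -1], [[0.014, -0.0188, 0], [0, 0, 0], -1], [[0.014, -0.0188, 0], [0, 0, 0], -1], [[0.014, -0.0188, 0], [0, 0, 0], -1], [[0.014, -0.0188, 0], [0, 0, 0], -1], [[0, 0, 0], [0, 0, 0], -1]])

```text
t: 10.1
ee_pos: [559.8, 136.1, 89.4]
orientation: [3.063, 0.695, 0.004]
ft_force: [1.0, -0.8, 1.4]
width: 0.4
grasp_force: 0.0
```

>>> servo_tool(steps=[[[0, 0, -0.003], [0, 0, 0], -1], [[0, 0, -0.003], [0, 0, 0], -1], [[0, 0, -0.003], [0, 0, 0], -1], [[0, 0, 0], [0, 0, 0], -1], [[0, 0, 0], [0, 0, 0], -1], [[0, 0, 0], [0, 0, 0], -1], [[0, 0, 0], [0, 0, 0], -1], [[0, 0, 0], [0, 0, 0], -1]])

```text
t: 10.77
ee_pos: [557.2, 138.7, 80.3]
orientation: [-3.063, -0.7, -0.0]
ft_force: [-0.4, -0.0, -1.0]
width: 0.7
grasp_force: 0.0
```

>>> servo_tool(steps=[[[0, 0, -0.004], [0, 0, 0], -1], [[0, 0, -0.002], [0, 0, 0], -1], [[0, 0, -0.001], [0, 0, 0], -1], [[0, 0, -0.001], [0, 0, 0], -1], [[0, 0, -0.001], [0, 0, 0], -1], [[0, 0, -0.001], [0, 0, 0], -1], [[0, 0, -0.001], [0, 0, 0], -1], [[0, 0, 0], [0, 0, 0], -1]])

```text
t: 11.43
ee_pos: [557.1, 138.4, 69.4]
orientation: [-3.063, -0.699, 0.0]
ft_force: [-0.5, -0.5, 3.4]
width: 0.6
grasp_force: 1.7
```

>>> servo_tool(steps=[[[0, 0, -0.001], [0, 0, 0], -1], [[0, 0, -0.001], [0, 0, 0], -1], [[0, 0, -0.0005], [0, 0, 0], -1], [[0, 0, -0.0005], [0, 0, 0], -1], [[0, 0, 0], [0, 0, 0], -1], [[0, 0, 0], [0, 0, 0], -1], [[0, 0, 0], [0, 0, 0], -1], [[0, 0, 0], [0, 0, 0], -1]])

```text
t: 12.1
ee_pos: [557.1, 138.4, 66.5]
orientation: [3.063, 0.699, -0.0]
ft_force: [-1.8, -0.8, 5.3]
width: 0.0
grasp_force: 2.7
```

>>> servo_tool(steps=[[[0, 0, -0.0005], [0, 0, 0], -1], [[0, 0, 0], [0, 0, 0], -1], [[0, 0, -0.0005], [0, 0, 0], -1], [[0, 0, 0], [0, 0, 0], -1], [[0, 0, -0.0005], [0, 0, 0], -1], [[0, 0, 0], [0, 0, 0], -1], [[0, 0, 0], [0, 0, 0], -1], [[0, 0, 0], [0, 0, 0], -1]])

```text
t: 12.77
ee_pos: [557.2, 138.4, 66.2]
orientation: [3.063, 0.699, 0.0]
ft_force: [-6.8, -1.1, 18.0]
width: 0.7
grasp_force: 8.9
```

Back is at its stop too. Front next, at (429,129): -128, -9.

>>> servo_tool(steps=[[[0, 0, 0.01], [0, 0, 0], -1], [[0, 0, 0.015], [0, 0, 0], -1], [[-0.026, -0.002, 0], [0, 0, 0], -1], [[-0.026, -0.002, 0], [0, 0, 0], -1], [[-0.026, -0.002, 0], [0, 0, 0], -1], [[-0.026, -0.002, 0], [0, 0, 0], -1], [[-0.024, -0.001, 0], [0, 0, 0], -1], [[0, 0, 0], [0, 0, 0], -1]])

```text
t: 13.43
ee_pos: [424.0, 128.5, 89.2]
orientation: [3.063, 0.7, -0.008]
ft_force: [-0.4, 0.0, -0.2]
width: 0.3
grasp_force: 0.0
```

>>> servo_tool(steps=[[[0, 0, -0.003], [0, 0, 0], -1], [[0, 0, -0.003], [0, 0, 0], -1], [[0, 0, -0.003], [0, 0, 0], -1], [[0, 0, 0], [0, 0, 0], -1], [[0, 0, 0], [0, 0, 0], -1], [[0, 0, 0], [0, 0, 0], -1], [[0, 0, 0], [0, 0, 0], -1], [[0, 0, 0], [0, 0, 0], -1]])

```text
t: 14.1
ee_pos: [429.4, 129.4, 80.7]
orientation: [-3.063, -0.699, -0.0]
ft_force: [1.2, 0.2, 0.4]
width: 0.5
grasp_force: 0.0
```

>>> servo_tool(steps=[[[0, 0, -0.004], [0, 0, 0], -1], [[0, 0, -0.002], [0, 0, 0], -1], [[0, 0, -0.001], [0, 0, 0], -1], [[0, 0, -0.001], [0, 0, 0], -1], [[0, 0, -0.001], [0, 0, 0], -1], [[0, 0, -0.001], [0, 0, 0], -1], [[0, 0, -0.001], [0, 0, 0], -1], [[0, 0, 0], [0, 0, 0], -1]])

```text
t: 14.77
ee_pos: [429.0, 129.4, 69.7]
orientation: [3.063, 0.699, -0.001]
ft_force: [-1.0, 0.1, 2.7]
width: 0.6
grasp_force: 1.5
```

>>> servo_tool(steps=[[[0, 0, -0.001], [0, 0, 0], -1], [[0, 0, -0.001], [0, 0, 0], -1], [[0, 0, -0.0005], [0, 0, 0], -1], [[0, 0, -0.0005], [0, 0, 0], -1], [[0, 0, 0], [0, 0, 0], -1], [[0, 0, 0], [0, 0, 0], -1], [[0, 0, 0], [0, 0, 0], -1], [[0, 0, 0], [0, 0, 0], -1]])

```text
t: 15.43
ee_pos: [429.0, 129.4, 66.7]
orientation: [3.063, 0.699, -0.001]
ft_force: [-2.0, -1.3, 4.8]
width: 0.5
grasp_force: 2.7
```

>>> servo_tool(steps=[[[0, 0, -0.0005], [0, 0, 0], -1], [[0, 0, 0], [0, 0, 0], -1], [[0, 0, -0.0005], [0, 0, 0], -1], [[0, 0, 0], [0, 0, 0], -1], [[0, 0, -0.0005], [0, 0, 0], -1], [[0, 0, 0], [0, 0, 0], -1], [[0, 0, 0], [0, 0, 0], -1], [[0, 0, 0], [0, 0, 0], -1]])

```text
t: 16.1
ee_pos: [429.1, 129.4, 66.1]
orientation: [3.063, 0.699, -0.0]
ft_force: [-4.8, -1.7, 19.5]
width: 0.4
grasp_force: 9.9
```

All four hit the stop at z of about 66. Retreating upwards and aside for a check.

>>> servo_tool(steps=[[[0, 0, 0.01], [0, 0, 0], -1], [[0, 0, 0.02], [0, 0, 0], -1], [[0, 0, 0.03], [0, 0, 0], -1], [[0, 0, 0.03], [0, 0, 0], -1], [[0, 0, 0.03], [0, 0, 0], -1], [[0, 0, 0.03], [0, 0, 0], -1], [[0, 0, 0], [0, 0, 0], -1], [[0, -0.02, 0], [0, 0, 0], -1]])

```text
t: 16.77
ee_pos: [431.1, 111.2, 217.2]
orientation: [-3.061, -0.702, -0.009]
ft_force: [-0.7, -0.3, -0.5]
width: 0.2
grasp_force: 0.0
```

>>> servo_tool(steps=[[[0, -0.035, 0], [0, 0, 0], -1], [[0, -0.035, 0], [0, 0, 0], -1], [[0, -0.035, 0], [0, 0, 0], -1], [[0, -0.035, 0], [0, 0, 0], -1], [[0, -0.035, 0], [0, 0, 0], -1], [[0, -0.035, 0], [0, 0, 0], -1], [[0, -0.035, 0], [0, 0, 0], -1], [[0, -0.035, 0], [0, 0, 0], -1]])

```text
t: 17.43
ee_pos: [428.8, -172.3, 214.8]
orientation: [-3.063, -0.699, -0.0]
ft_force: [0.5, -0.3, 0.1]
width: 0.3
grasp_force: 0.0
```

>>> servo_tool(steps=[[[0, -0.035, 0], [0, 0, 0], -1], [[0, -0.035, 0], [0, 0, 0], -1], [[0, -0.035, 0], [0, 0, 0], -1], [[0, -0.02, 0], [0, 0, 0], -1], [[0, 0, 0], [0, 0, 0], -1], [[0, 0, 0], [0, 0, 0], -1], [[0, 0, 0], [0, 0, 0], -1], [[0, 0, 0], [0, 0, 0], -1]])

```text
t: 18.1
ee_pos: [429.0, -294.3, 214.9]
orientation: [-3.062, -0.7, 0.001]
ft_force: [0.1, 0.3, 0.5]
width: 0.6
grasp_force: 0.0
```

```bash
python3 - <<'E'
from h import *
d=grab("top"); P=cloud(d); import pickle
d0=pickle.load(open("top.pkl","rb"))
a,b,c,e=170,240,185,275
for D in(d0,d):
    Q=cloud(D)[a:b,c:e]; C=D["color"][a:b,c:e].astype(int)
    m=(C[...,0]>C[...,2]+60)&(C[...,0]>C[...,1]+40)&(Q[...,2]>50)&(Q[...,2]<90)
    Q=Q[m]; r=cv2.minAreaRect(Q[:,:2].astype(np.float32)); print(r)
    X=np.array([.998,.066]);L=np.array([-.066,.998]); q=np.c_[(Q[:,:2]-[493,133.5])@X,(Q[:,:2]-[493,133.5])@L,Q[:,2]]
    for mm in((abs(q[:,0]+64)<8)&(abs(q[:,1])<70),(abs(q[:,0]-64)<8)&(abs(q[:,1])<70),(abs(q[:,1]-99)<8)&(abs(q[:,0])<40),(abs(q[:,1]+99)<8)&(abs(q[:,0])<40)): print(mm.sum(),np.median(q[mm,2]).round(1),end=' | ')
    print()
cv2.imwrite("pics/end.png",np.vstack([cv2.resize(D["color"][165:245,120:290],None,fx=3.6,fy=3.6,interpolation=2) for D in(d0,d)]))
E
```

```text
((492.7230529785156, 134.63157653808594), (153.0318603515625, 217.86477661132812), 4.007434844970703)
144 72.3 | 129 70.9 | 71 72.6 | 59 71.3 | 
((492.59490966796875, 134.896240234375), (154.77676391601562, 217.94894409179688), 2.892072916030884)
149 65.1 | 122 66.1 | 70 66.0 | 65 65.3 |
```

View pics/end.png

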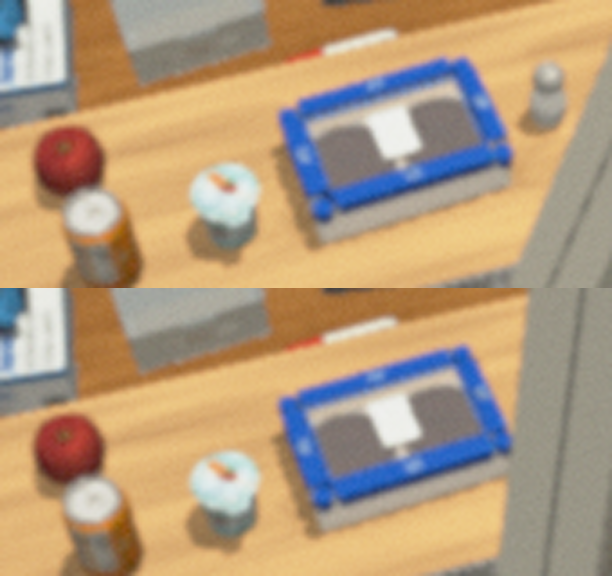

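The lower picture shows the box still at (395,440) with its rim flush all round. The depth data puts all four sections at about 66 mm, which is shut, and the box has not moved. The visible bystanders are where they were. The arm hides the shaker at (547,385), but the hand never came near it.

```bash
python3 -c "
from h import *
print(close_job())"
```

```text
the job is handed in; nothing more can be done
None
```

I pressed all four rim sections down to their hard stops (tops at about z = 66 mm), left the box where it was, and handed the job in with the hand clear at about 18 s; the hand-in gave no verdict.

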